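# Lock a filter holder into the spring stage with a quarter turn

### The arm

A 7-joint arm with a two-finger parallel gripper is mounted at the origin on the work surface. World frame = base frame: x ahead of the robot, y to its left, z up, the work surface at z = 0. Lengths are in m, angles in degrees, forces in N, time in s.
With the tool pointing down it reaches from about 0.4 to 0.75 m from the base axis. Payload 19.5 kg.
Tool frame: the origin (TCP) lies at the very end of the fingers, on their centre line; the grasp point (between the pads) lies 19 mm behind it; z points along the fingers, y is the direction in which the jaws open and shut (so a half turn about z gives the same grasp; the last joint's range is limited). The gripper opens to 85 mm and grips with 20 to 120 N. Pads are 22 mm wide; open, the fingers measure 114 mm over their backs; the gripper's body (76 mm by 85 mm) begins 54 mm behind the grasp point. The pads swing forward as they close: fully open they stand 13 mm farther back than shut.
Start: joints at [74.273, 40.479, -1.581, 85.061, 1.261, 54.483, -4.326], TCP at [0.133, -0.559, 0.231] pointing down, gripper open.
Joint ranges: [-155.06, 155.06], [-18.47, 123.98], [-90, 86.84], [0, 140.48], [-83.41, 263.41], [0, 116], [-161.91, 161.91]. Speed limits (degrees/s): [108.29, 108.29, 147.25, 147.25, 172.46, 172.46, 172.46].

### API

Orientations are given as a 3x3 rotation matrix whose columns are the frame's x, y, z axes.
In Python, from plant import env gives the robot as it stands.
- The arm moves only by the tool play_rows, never from a script. Its argument "targets" is a list of rows, each a list of 6 numbers: the shift along the world's x, y, z normalised to -1 to 1, where 1 is 0.02 m, then the turn, a rotation vector about the world's x, y, z normalised to -1 to 1, where 1 is 5 degrees. In form: [[x, y, z, rx, ry, rz], ...]. A call has 1 to 5 rows; each row shifts and turns the commanded pose from where the row before left it; what a row does not reach is not made up. A row lasts 1/12 s, in which the tool goes at most 41.7 mm and 7.16 degrees, less where a joint would pass 70% of its speed; a pose out of reach is approached as far as the arm can. A call with a number of a shift or a turn outside -1 to 1 is refused whole. A call with a gripper value outside its range is refused whole. "gripper" is the opening, from 0 (shut) to 1 (fully open), set as the call begins (left out, the last holds). The fingers move at their own pace and stop on an object; the grip force is fixed at half the most. Time passes only in rows, so rows that do not move let the fingers close. It gives the time, the measured TCP pose, the force and the opening at its end, in the units of the state.
- env.get_state(): the state, without advancing time (a new reading comes with each control period).
- env.get_image(name): name is "side" or "top"; returns the picture (480x640x3 uint8, blue, green, red); there is no depth.
- env.camera_params(name): a dict with "fov_y" (degrees; the focal length in pixels is half the picture's height over the tangent of half this angle, whatever the lens; pixels are square), "cx", "cy" (the principal point, pixels), "T" (4x4, takes a point from camera to world coordinates). Camera axes: x right, y up, looking along -z (the intrinsics and any distortion apply to the point x, -y, -z); pixel columns grow to the right and rows downward; lengths in m; the calibration is good to about 2 mm. A picture is of the moment at which its call begins. camera_params takes no time and is no camera call.
- env.close_job(): hands the job in, once; it reports no verdict.
The state is a dict: "time": time; "joint_positions": joint angles; "dq": joint speeds; "effort": joint torques, N m; "tool_pos": TCP position; "tool_rot": TCP orientation; "wrist_force": force on the tool from outside, world axes, zero at the start; "moment": the same for the moment, N m; "finger_gap": finger opening in m.
Only numpy, scipy, OpenCV 4.12 (cv2) and the standard library are available. Lean on these libraries where they do the work, as an engineer would, in place of code of your own. Each camera call takes 0.05 s, during which the arm holds its last target.

### The job

Take the square filter holder out of the rack, pass its T-shaped foot straight down through the narrow slot in the stage's top plate, press it down against the spring and turn it a quarter turn, either way, then let it rise so that the T sits locked in the cross notches, upright and at right angles to the slot, and let go. The slot plate is not always centred on the stage, so feel for the slot gently: never load the stage with more than 30 N. Leave everything else on the table where it is.

Things in the scene. Friction and masses are not known exactly. Their poses are not given: they have to be found in the camera images.
- filter_holder: Square black filter holder, loose, about 90 g, upright in a rack well. Origin: centre of the underside of its T foot; z up, x along the T bar and the frame's width. T bar 23 (x) by 7.5 (y) by 6 mm high; above it a shank 8 mm thick; collar 34 mm across, 20 to 24 mm above the origin; frame above. In the rack the collar rests on top, origin 6 mm above the table, foot with 2 mm play.
- frame (a point): Middle of the filter holder's square frame, 48 mm above the holder's origin: frame 40 wide (x) by 12 thick (y) by 40 mm tall, a 20 mm glass pane, 3 mm thick, in its middle. Hold it from above by the two flat faces, closing along y. Yaw and yaw + pi are alike. Friction varies.
- stage: Stage, fixed; place and yaw vary. Origin: centre of its underside on the table, z up. Foot 130 (x) by 100 (y) by 8 mm, black walls, micrometer knob on the -y side reaching 80 mm from the centre at 24 mm height; on top an aluminium slot plate 84 (x) by 66 (y) by 10 mm, upper face 55 mm above the table, on springs: gives way downwards from 2 N, 1 mm per 4 N more, at most 6 mm.
- plate_mid (a point): On the stage's axis at the height of the slot plate's upper face (55 mm). The slot, in the plate's middle, is 25.5 mm along x, 9.5 mm along y, with a 1 mm lead-in chamfer. It lies at y = 0, but the plate, and so the slot, sits anywhere from -12 to +12 mm along x from this point: this shift is NOT measured. The plate slides if pushed sideways by over 8 N.
- lip (a point): On the stage's axis at the slot plate's underside (45 mm above the table, plate unpressed). The plate's upper 6 mm have the slot alone, its lower 4 mm the slot and a cross notch of the same size along y. The T turns only with its underside below 39 mm. Turned a quarter (within 0.1 rad) and let up, it rises into the notch, underside at 43 mm, held up by the spring.
- spring (a point): On the stage's axis at the face of the spring plunger at rest, 46 mm above the table: flat, 58 (x) by 40 mm (y). It pushes up with 2.4 N at rest and 0.8 N more per mm pressed: about 5 N locked, 8 N where the T can turn, 11 N where the holder's collar meets the plate (T underside at 35 mm).
- rack: Grey rack, fixed (place and yaw vary; it may be on the left or on the right, the stage on the other side), 60 (x) by 170 (y) by 26 mm high. Origin: centre of its underside. Two round wells 27 mm across at y = -50 and +50 mm; one has the filter holder, the other the lens mount, either way round.
- lens_mount: Round black lens mount, 42 mm across and 70 mm tall, collar 34 mm, plain round foot 21 mm across; stands in the other well. Origin: 2 mm below its foot, on its axis. Not to be used.
- post_base: Bystander: steel post 13 mm diameter on a 36 mm disc, 55 mm tall, between rack and stage. Origin: centre of underside.
- dish: Bystander: white dish 60 mm across, 18 mm high. Origin: centre of underside.
- vial: Bystander: amber vial 32 mm across, 60 mm high. Origin: centre of underside.
- driver: Bystander: screwdriver 160 mm long lying along its x. Origin: under its middle.
- lens_tube: Bystander: black tube 38 mm across, 50 mm high, upright. Origin: centre of underside.
- retaining_ring: Bystander: dark steel ring 40 mm across, 10 mm high. Origin: centre of underside.
Not all that is in view belongs to the job. What is meant by the stage is not purple, and is the smaller of those in its own colour.

How it is judged:
By the outcome, as a careful person would: the job done as asked, in the order asked, and still so for the second after the job is handed in, with the robot touching nothing.
It also fails if it takes over 64 s, if anything falls off the work surface, if the arm or the gripper's body presses on something with over 40 N, if the wrist force passes 120 N, or if a joint passes its speed limit or range.

## Working session

There is one attempt and no reset: what is moved stays moved. The work goes in short steps, Python scripts to look and compute and a tool call to move; the robot and the scene stay as the last step left them, time stands still between calls to the robot, and variables do not carry over. Pictures are saved under pics/ and viewed, and the job is handed in when it is done.

Besides the shell and the picture viewer there is one more tool, called after "Emit:" by a JSON object that holds its "op" and its "data", one argument or row to a line. play_rows: Moves the arm, as the interface text tells. Scaled input: -1 to 1 covers 0.02 m each way for a shift and 5 degrees each way for a turn. Its arguments: {"type":"object","properties":{"targets":{"type":"array","items":{"type":"array","items":{"type":"number","minimum":-1,"maximum":1}}},"gripper":{"type":"number"}},"required":["targets"]}

```bash
ls; mkdir -p pics; python3 - <<'E'
from plant import env
import cv2
for n in("side","top"):
    cv2.imwrite(f"pics/{n}0.png",env.get_image(n)); p=env.camera_params(n); print(n,p)
print(env.get_state())
E
```

```text
pics
side {'fov_y': 55.57798302006112, 'cx': 324.6775355219065, 'cy': 244.06788136536562, 'T': array([[ 0.99710629,  0.02547639, -0.07162402,  0.43253341],
       [-0.07445376,  0.51754173, -0.85241257, -0.75832414],
       [ 0.01535203,  0.85527862,  0.51794093,  0.58619269],
       [ 0.        ,  0.        ,  0.        ,  1.        ]])}
top {'fov_y': 48.24884605923916, 'cx': 323.3433487679696, 'cy': 234.58304266150634, 'T': array([[ 0.02151189,  0.98683798, -0.16027491,  0.31237944],
       [-0.99964153,  0.02378675,  0.01228817,  0.09488721],
       [ 0.01593885,  0.15995311,  0.98699592,  1.29087619],
       [ 0.        ,  0.        ,  0.        ,  1.        ]])}
{'time': 0.1, 'joint_positions': array([74.27233467, 40.50765849, -1.58418677, 85.07901252,  1.2596854 ,
       54.4835984 , -4.32553767]), 'dq': array([-0.00412977, -0.05271903, -0.08594935, -0.13397675,  0.02428264,
        0.14889767,  0.01584133]), 'effort': array([ 3.55373399e-03, -8.84292841e+01,  1.23712767e+00, -2.36458057e+01,
        1.70423702e-02,  4.96545472e-03,  4.20594802e-05]), 'tool_pos': array([ 0.13262306, -0.5592701 ,  0.23091213]), 'tool_rot': array([[ 9.73019772e-01,  2.30721651e-01, -2.08102412e-04],
       [ 2.30721745e-01, -9.73019354e-01,  9.01675704e-04],
       [ 5.54843235e-06, -9.25362039e-04, -9.99999572e-01]]), 'wrist_force': array([0.40897636, 0.86349024, 0.35692724]), 'moment': array([-0.00929681, -0.02782552, -0.0309554 ]), 'finger_gap': 0.08586740955239548}
```

View pics/side0.png

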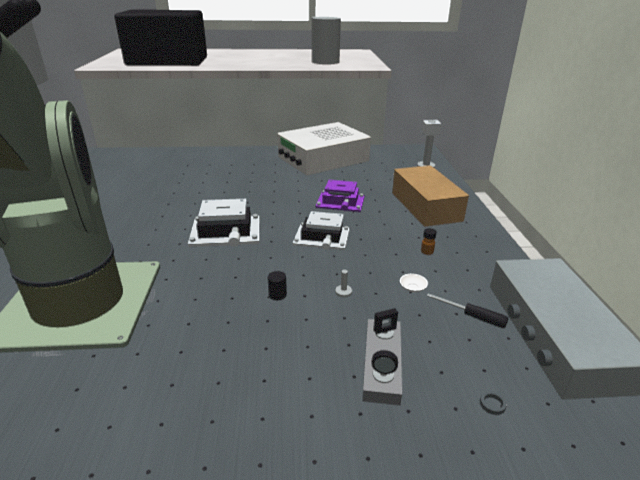

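View pics/top0.png

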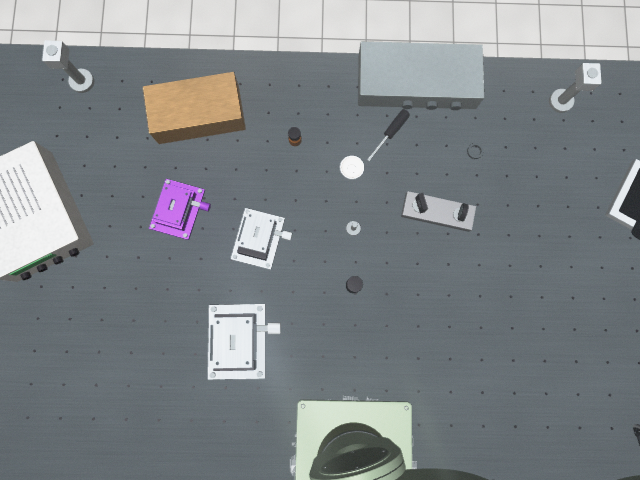

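```bash
cat > h.py <<'E'
import numpy as np,cv2
from plant import env
P={n:env.camera_params(n) for n in("side","top")}
def proj(n,X):
    p=P[n];T=p["T"];c=(np.atleast_2d(X)-T[:3,3])@T[:3,:3]
    f=240/np.tan(np.radians(p["fov_y"]/2))
    return np.c_[p["cx"]+f*c[:,0]/-c[:,2],p["cy"]-f*c[:,1]/-c[:,2]]
def ray(n,uv,z):
    p=P[n];T=p["T"];f=240/np.tan(np.radians(p["fov_y"]/2))
    d=T[:3,:3]@np.array([(uv[0]-p["cx"])/f,-(uv[1]-p["cy"])/f,-1]);o=T[:3,3]
    return o+d*(z-o[2])/d[2]
def crop(img,x0,y0,w,h,s): return cv2.resize(img[y0:y0+h,x0:x0+w],None,fx=s,fy=s,interpolation=cv2.INTER_CUBIC)
E
python3 - <<'E'
from h import *
t=cv2.imread("pics/top0.png");s=cv2.imread("pics/side0.png")
a=crop(t,222,200,80,80,7);cv2.imwrite("pics/c1.png",a)
cv2.imwrite("pics/c2.png",crop(t,395,180,90,60,8))
cv2.imwrite("pics/c3.png",crop(s,285,200,75,55,10))
cv2.imwrite("pics/c4.png",crop(s,350,300,70,110,5))
E
```

```text
(no output)
```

View pics/c1.png

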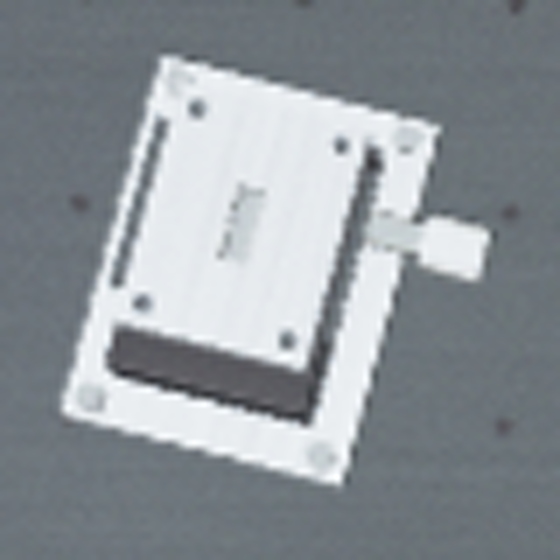

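View pics/c2.png

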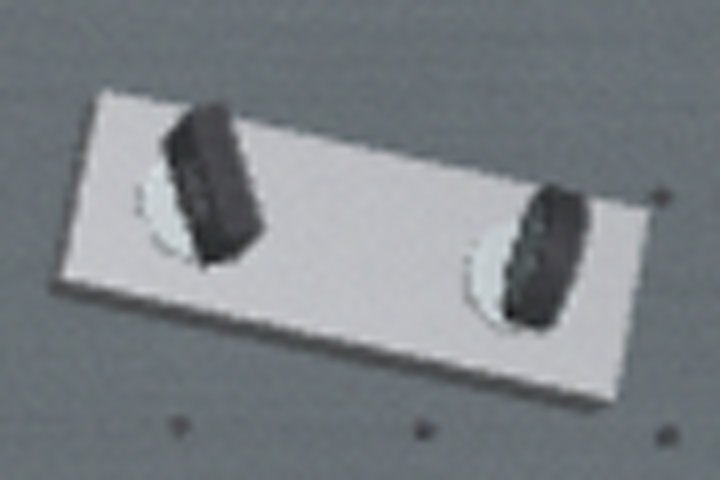

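View pics/c3.png

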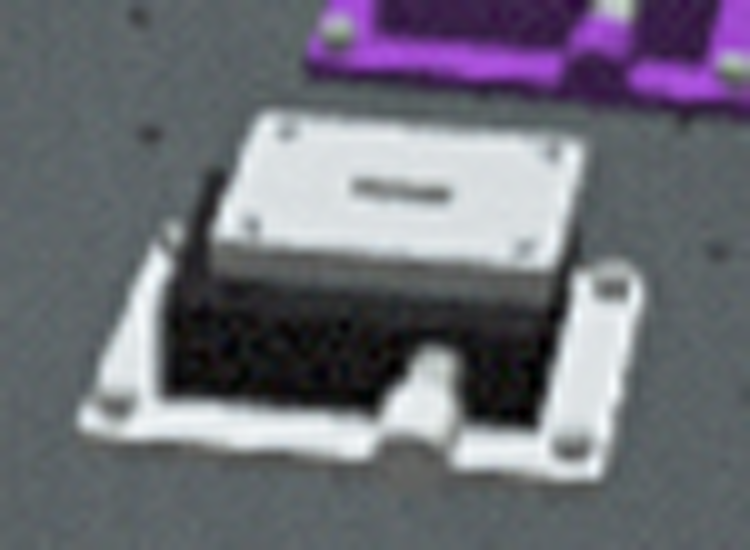

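View pics/c4.png

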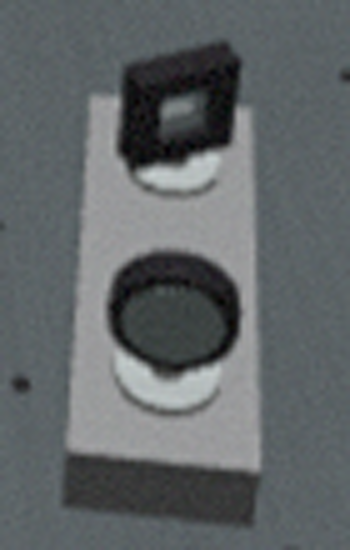

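```bash
cat > fit.py <<'E'
from h import *
from scipy.optimize import least_squares, minimize
R=lambda a:np.array([[np.cos(a),-np.sin(a)],[np.sin(a),np.cos(a)]])
def un(c,x0,y0,s): return (np.array(c,float)+.5)/s-.5+[x0,y0]
t=cv2.imread("pics/top0.png");s=cv2.imread("pics/side0.png")
foot=np.array([[65,50],[65,-50],[-65,-50],[-65,50]])/1e3
ft=un([(163,57),(440,128),(343,484),(65,412)],222,200,7)
fs=un([(78,432),(605,480)],285,200,10)  # bottom front corners z=0: (-65,-50),(65,-50)
def w(p,xy,z): return np.c_[xy@R(p[2]).T+p[:2],np.full(len(xy),z)]
r=least_squares(lambda p:(proj("top",w(p,foot,.008))-ft).ravel(),[.6,.2,-.25]);pt=r.x
print("stage top",pt[:2],np.degrees(pt[2]),np.abs(r.fun).max())
# slot and plate
sc=un([(197,108),(342,145),(287,340),(142,302)],222,200,7);ss=un([(288,132),(553,152),(527,248),(250,226)],285,200,10)
W1=np.array([ray("top",q,.055)[:2] for q in sc]);W2=np.array([ray("side",q,.055)[:2] for q in ss])
for n,W in(("top",W1),("side",W2)):
    m=W.mean(0);print(n,"plate centre",m,"local",(m-pt[:2])@R(pt[2]))
a=W1[[0,1]].mean(0)-W1[[2,3]].mean(0);print("yaw screws top",np.degrees(np.arctan2(a[1],a[0])),np.linalg.norm(a))
a=W2[[1,2]].mean(0)-W2[[0,3]].mean(0);print("yaw screws side",np.degrees(np.arctan2(a[1],a[0])),np.linalg.norm(a))
ps=[ray("side",q,.0)[:2] for q in fs];print("side foot corner",ps,"vs",w(pt,foot[[3,2]]*[1,1],0)[:,:2], w(pt,np.array([[-.065,-.05],[.065,-.05]]),0)[:,:2])
for q in un([(80,415),(605,465)],285,200,10):print("z8",ray("side",q,.008))
print("slot top",ray("top",un((241.5,223.5),222,200,7),.055),"side",ray("side",un((402,189),285,200,10),.055))
# rack
rk=un([(100,90),(650,210),(615,400),(62,280)],395,180,8);Wk=np.array([ray("top",q,.026)[:2] for q in rk]);print("rack c",Wk.mean(0))
a=Wk[0]-Wk[1];b=Wk[0]-Wk[3];print(np.degrees(np.arctan2(a[1],a[0]))-90,np.linalg.norm(a),np.linalg.norm(b))
a/=np.linalg.norm(a);print("well",Wk.mean(0)+.05*a)
# holder silhouette
bx=np.array([[i,j,k] for i in(-.02,.02) for j in(-.006,.006) for k in(.034,.074)])
def mask(n,p,sz=8,x0=0,y0=0,wd=0,hg=0):
    X=np.c_[bx[:,:2]@R(p[2]).T+p[:2],bx[:,2]]
    q=(proj(n,X)+.5-[x0,y0])*sz-.5
    m=np.zeros((hg*sz,wd*sz),np.uint8);cv2.fillConvexPoly(m,cv2.convexHull((q*16).round().astype(np.int32)),1,shift=4)
    return m
def dark(img,x0,y0,wd,hg,sz):
    g=cv2.cvtColor(img,cv2.COLOR_BGR2GRAY);c=crop(g,x0,y0,wd,hg,sz);return c
reg={"top":(t,408,186,25,35),"side":(s,368,303,32,35)}
D={}
for n,(im,x0,y0,wd,hg) in reg.items():
    D[n]=(dark(im,x0,y0,wd,hg,8)<80).astype(np.uint8)
if 1:
    for f in(["top"],["side"],["top","side"]):
        def cost(p):
            c=0
            for n in f:
                _,x0,y0,wd,hg=reg[n];m=mask(n,[p[0]/100,p[1]/100,p[2]],8,x0,y0,wd,hg);d=D[n]
                if n=="side": # ignore window
                    pass
                c+=(m!=d).mean()
            return c
        b=min((minimize(cost,[53+dx,-13.5+dy,.27],method="Nelder-Mead",options=dict(initial_simplex=np.array([[53+dx,-13.5+dy,.27],[54+dx,-13.5+dy,.27],[53+dx,-12.5+dy,.27],[53+dx,-13.5+dy,.4]]))) for dx in(-1,0,1) for dy in (-1,0,1)),key=lambda r:r.fun)
        print("holder",f,b.x[:2]/100,np.degrees(b.x[2]),b.fun)
    p=[b.x[0]/100,b.x[1]/100,b.x[2]]
    o=[]
    for n,(im,x0,y0,wd,hg) in reg.items():
        c=crop(im,x0,y0,wd,hg,12);m=mask(n,p,12,x0,y0,wd,hg);cs,_=cv2.findContours(m,0,1);cv2.drawContours(c,cs,-1,(0,0,255),1)
        o.append(cv2.copyMakeBorder(c,0,0,0,8,0))
    cv2.imwrite("pics/fit.png",np.hstack(o))
E
python3 fit.py
```

```text
stage top [0.50860131 0.23739965] -12.971747680491209 0.4314958105946971
top plate centre [0.51663821 0.23644941] local [0.0080451  0.00087806]
side plate centre [0.51591745 0.23853165] local [0.00687534 0.00274538]
yaw screws top -13.242302521578145 0.06796010632710374
yaw screws side -12.007218931936011 0.06788450876374928
side foot corner [array([0.43357516, 0.21669959]), array([0.56239027, 0.18747949])] vs [[0.45648358 0.30071428]
 [0.43403652 0.20326619]] [[0.43403652 0.20326619]
 [0.56071903 0.17408502]]
z8 [0.43416766 0.21152588 0.008     ]
z8 [0.56140377 0.18150798 0.008     ]
slot top [0.51657306 0.23664073 0.055     ] side [0.51531209 0.23832612 0.055     ]
rack c [ 0.58438968 -0.19943702]
-11.213571149860968 0.17012985777795975 0.06026352778166136
well [ 0.59411302 -0.15039156]
holder ['top'] [ 0.53075207 -0.1465416 ] 17.71441444715447 0.16985714285714285
holder ['side'] [ 0.52  -0.145] 15.469860468532229 0.4201729910714286
holder ['top', 'side'] [ 0.53075207 -0.1465416 ] 17.71441444715447 0.5900301339285714
```

```bash
sed -i 's/53+dx/59.4+dx/g;s/-13.5+dy/-15+dy/g;s/-12.5+dy/-14+dy/g;s/54+dx/60.4+dx/' fit.py; python3 fit.py | tail -3
```

```text
holder ['top'] [ 0.5950205  -0.14959074] 10.08222978572179 0.054285714285714284
holder ['side'] [ 0.59411543 -0.14858053] 17.153640028081764 0.044112723214285714
holder ['top', 'side'] [ 0.59413589 -0.14861687] 16.1836212752142 0.10211551339285714
```

View pics/fit.png

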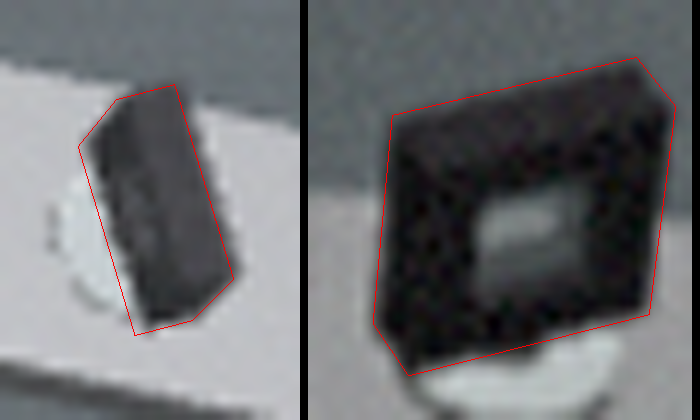

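Emit:
{"op": "play_rows", "data": {
  "targets": [
    [0.96,0.852,0,0,0,0.024],
    [0.96,0.852,0,0,0,0.024],
    [0.96,0.852,0,0,0,0.024],
    [0.96,0.852,0,0,0,0.024],
    [0.96,0.852,0,0,0,0.024]
  ],
  "gripper": 0.7
}}

```text
time: 0.52
tool_pos: [0.2294, -0.4732, 0.2311]
tool_rot: [[0.971, 0.241, -0.0], [0.241, -0.971, 0.0], [-0.0, -0.001, -1.0]]
wrist_force: [0.6, -0.8, -0.4]
finger_gap: 0.0598
```

Emit:
{"op": "play_rows", "data": {
  "targets": [
    [0.96,0.852,0,0,0,0.024],
    [0.96,0.852,0,0,0,0.024],
    [0.96,0.852,0,0,0,0.024],
    [0.96,0.852,0,0,0,0.024],
    [0.96,0.852,0,0,0,0.024]
  ]
}}

```text
time: 0.93
tool_pos: [0.3254, -0.388, 0.2312]
tool_rot: [[0.968, 0.251, -0.0], [0.251, -0.968, 0.0], [-0.0, -0.0, -1.0]]
wrist_force: [1.1, -0.4, -0.4]
finger_gap: 0.06
```

Emit:
{"op": "play_rows", "data": {
  "targets": [
    [0.96,0.852,-0.4,0,0,0.024],
    [0.96,0.852,-0.4,0,0,0.024],
    [0.96,0.852,-0.4,0,0,0.024],
    [0.96,0.852,-0.4,0,0,0.024],
    [0.96,0.852,-0.4,0,0,0.024]
  ]
}}

```text
time: 1.35
tool_pos: [0.4214, -0.3028, 0.1907]
tool_rot: [[0.965, 0.261, -0.0], [0.261, -0.965, 0.0], [-0.0, -0.0, -1.0]]
wrist_force: [0.3, -0.5, 0.3]
finger_gap: 0.0599
```

Emit:
{"op": "play_rows", "data": {
  "targets": [
    [0.96,0.852,-0.4,0,0,0.024],
    [0.96,0.852,-0.4,0,0,0.024],
    [0.96,0.852,-0.4,0,0,0.024],
    [0.96,0.852,-0.4,0,0,0.024],
    [0.96,0.852,-0.4,0,0,0.024]
  ]
}}

```text
time: 1.77
tool_pos: [0.5174, -0.2176, 0.1507]
tool_rot: [[0.962, 0.271, -0.0], [0.271, -0.962, 0.0], [-0.0, -0.0, -1.0]]
wrist_force: [1.5, -0.1, 0.2]
finger_gap: 0.0597
```

Emit:
{"op": "play_rows", "data": {
  "targets": [
    [0.96,0.852,0,0,0,0.024],
    [0.96,0.852,0,0,0,0.024],
    [0.96,0.852,0,0,0,0.024],
    [0.96,0.852,0,0,0,0.024],
    [0,0,0,0,0,0]
  ]
}}

```text
time: 2.18
tool_pos: [0.5962, -0.1459, 0.1506]
tool_rot: [[0.959, 0.284, 0.001], [0.284, -0.959, 0.003], [0.002, -0.002, -1.0]]
wrist_force: [-0.1, 0.2, 0.2]
finger_gap: 0.0596
```

```bash
python3 - <<'E'
from h import *
im=env.get_image("side");cv2.imwrite("pics/s1.png",crop(im,300,200,160,120,5));s=env.get_state();print(s["tool_pos"],s["dq"].round(2),proj("side",s["tool_pos"]))
E
```

```text
[ 0.59451477 -0.14814619  0.15054396] [ 2.67 -1.13  1.71  3.    0.58 -1.05  1.02] [[390.4577135  275.74605494]]
```

View pics/s1.png

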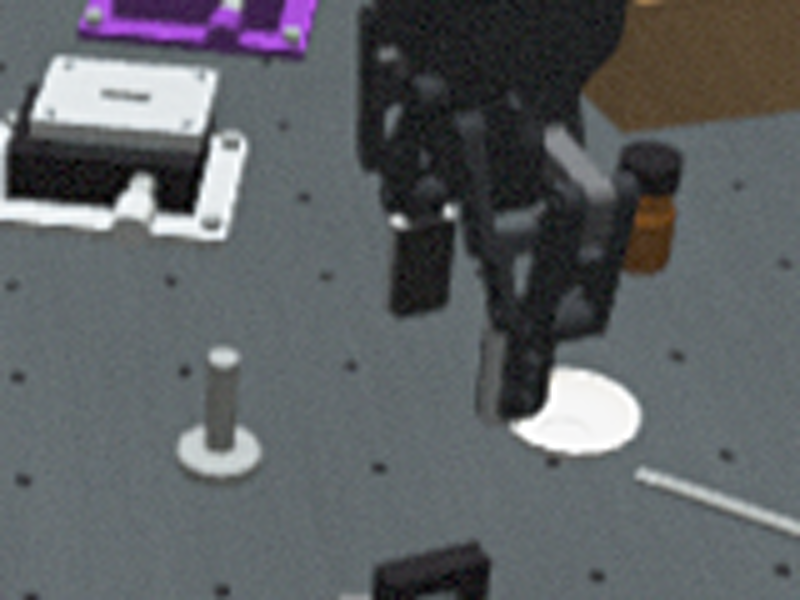

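Emit:
{"op": "play_rows", "data": {
  "targets": [
    [0,0,-0.9,0,0,0],
    [0,0,-0.9,0,0,0],
    [0,0,-0.9,0,0,0],
    [0,0,-0.9,0,0,0],
    [0,0,-0.9,0,0,0]
  ]
}}

```text
time: 2.65
tool_pos: [0.5928, -0.1512, 0.0603]
tool_rot: [[0.96, 0.278, -0.001], [0.278, -0.96, -0.0], [-0.001, -0.0, -1.0]]
wrist_force: [1.1, 0.5, -0.5]
finger_gap: 0.0602
```

Emit:
{"op": "play_rows", "data": {
  "targets": [
    [0,0,-0.6,0,0,0],
    [0,0,-0.6,0,0,0],
    [0,0,0,0,0,0],
    [0,0,0,0,0,0]
  ]
}}

```text
time: 2.98
tool_pos: [0.5933, -0.1507, 0.0373]
tool_rot: [[0.96, 0.279, -0.0], [0.279, -0.96, 0.0], [-0.0, -0.0, -1.0]]
wrist_force: [1.3, 0.0, 1.2]
finger_gap: 0.06
```

Emit:
{"op": "play_rows", "data": {
  "targets": [
    [0,0.05,0,0,0,0],
    [0,0,0,0,0,0],
    [0,0,0,0,0,0],
    [0,0,0,0,0,0],
    [0,0,0,0,0,0]
  ],
  "gripper": 0
}}

```text
time: 3.4
tool_pos: [0.5937, -0.1495, 0.0379]
tool_rot: [[0.96, 0.279, 0.001], [0.279, -0.96, 0.0], [0.001, 0.0, -1.0]]
wrist_force: [-0.5, 1.0, 6.1]
finger_gap: 0.0115
```

Emit:
{"op": "play_rows", "data": {
  "targets": [
    [0,0,0,0,0,0],
    [0,0,0,0,0,0],
    [0,0,0,0,0,0],
    [0,0,0,0,0,0],
    [0,0,0,0,0,0]
  ]
}}

```text
time: 3.82
tool_pos: [0.5937, -0.1496, 0.0379]
tool_rot: [[0.96, 0.279, 0.001], [0.279, -0.96, 0.0], [0.001, 0.0, -1.0]]
wrist_force: [-0.8, 0.1, 7.2]
finger_gap: 0.0113
```

Emit:
{"op": "play_rows", "data": {
  "targets": [
    [0,0,0.2,0,0,0],
    [0,0,0.4,0,0,0],
    [0,0,0.8,0,0,0],
    [0,0,1,0,0,0],
    [0,0,1,0,0,0]
  ]
}}

```text
time: 4.23
tool_pos: [0.5933, -0.1495, 0.1066]
tool_rot: [[0.96, 0.279, -0.0], [0.279, -0.96, 0.0], [-0.0, -0.0, -1.0]]
wrist_force: [0.8, -0.6, -0.7]
finger_gap: 0.0113
```

Emit:
{"op": "play_rows", "data": {
  "targets": [
    [0,0,1,0,0,0],
    [0,0,0.8,0,0,0],
    [0,0,0.5,0,0,0],
    [0,0,0,0,0,0],
    [0,0,0,0,0,0]
  ]
}}

```text
time: 4.65
tool_pos: [0.5934, -0.1495, 0.1512]
tool_rot: [[0.96, 0.279, 0.0], [0.279, -0.96, 0.0], [0.0, -0.0, -1.0]]
wrist_force: [-0.1, 0.6, -1.6]
finger_gap: 0.0118
```

```bash
python3 - <<'E'
from h import *
im=env.get_image("side");cv2.imwrite("pics/s2.png",crop(im,330,220,120,90,6));s=env.get_state();print(s["tool_pos"],s["dq"].round(2),proj("side",s["tool_pos"]),s["wrist_force"],s["joint_positions"])
E
```

```text
[ 0.59312802 -0.14938064  0.15057003] [ 0.02  0.78  0.03  0.24  0.06 -0.03 -0.01] [[389.78191559 276.18746766]] [ 0.220383   -0.28276668 -1.08900383] [  9.19576307  49.42289215   4.15783961  82.55452171  -4.24673758
  48.23278447 -59.04379877]
```

View pics/s2.png

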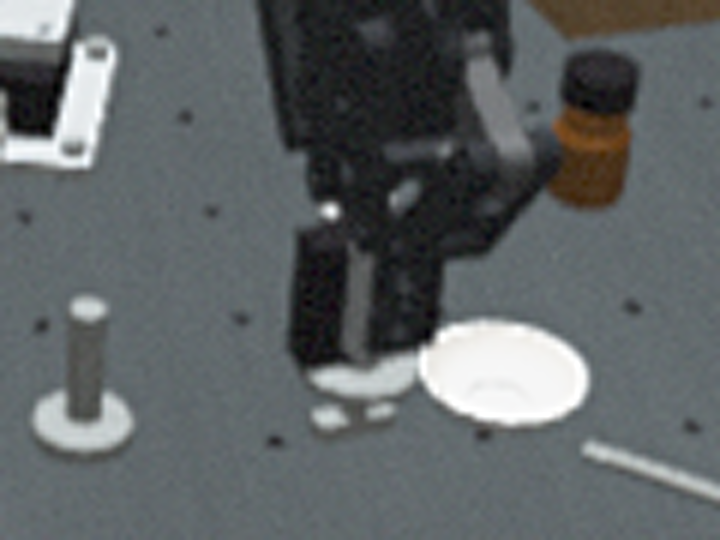

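Emit:
{"op": "play_rows", "data": {
  "targets": [
    [-0.1,0.5,0,0,0,-0.2],
    [-0.18,0.9,0,0,0,-0.27],
    [-0.18,0.9,0,0,0,-0.27],
    [-0.18,0.9,0,0,0,-0.27],
    [-0.18,0.9,0,0,0,-0.27]
  ]
}}

```text
time: 5.12
tool_pos: [0.5763, -0.0667, 0.1501]
tool_rot: [[0.986, 0.169, -0.002], [0.169, -0.986, 0.0], [-0.002, -0.001, -1.0]]
wrist_force: [0.6, 0.1, -0.4]
finger_gap: 0.011
```

Emit:
{"op": "play_rows", "data": {
  "targets": [
    [-0.18,0.9,0,0,0,-0.27],
    [-0.18,0.9,0,0,0,-0.27],
    [-0.18,0.9,0,0,0,-0.27],
    [-0.18,0.9,0,0,0,-0.27],
    [-0.18,0.9,0,0,0,-0.27]
  ]
}}

```text
time: 5.53
tool_pos: [0.5583, 0.0233, 0.1502]
tool_rot: [[0.999, 0.052, -0.002], [0.052, -0.999, -0.0], [-0.002, 0.0, -1.0]]
wrist_force: [1.5, -0.0, -1.8]
finger_gap: 0.0115
```

Emit:
{"op": "play_rows", "data": {
  "targets": [
    [-0.18,0.9,0,0,0,-0.27],
    [-0.18,0.9,0,0,0,-0.27],
    [-0.18,0.9,0,0,0,-0.27],
    [-0.18,0.9,0,0,0,-0.27],
    [-0.18,0.9,0,0,0,-0.27]
  ]
}}

```text
time: 5.95
tool_pos: [0.5404, 0.1132, 0.1503]
tool_rot: [[0.998, -0.065, -0.001], [-0.065, -0.998, -0.0], [-0.001, 0.001, -1.0]]
wrist_force: [0.2, 1.0, -1.7]
finger_gap: 0.0114
```

Emit:
{"op": "play_rows", "data": {
  "targets": [
    [-0.18,0.9,0,0,0,-0.27],
    [-0.18,0.9,0,0,0,-0.27],
    [-0.18,0.9,0,0,0,-0.27],
    [-0.18,0.9,0,0,0,-0.27],
    [-0.18,0.9,0,0,0,-0.27]
  ]
}}

```text
time: 6.37
tool_pos: [0.5224, 0.2032, 0.1502]
tool_rot: [[0.983, -0.182, -0.001], [-0.182, -0.983, -0.001], [-0.001, 0.001, -1.0]]
wrist_force: [-0.4, 0.4, -1.1]
finger_gap: 0.0114
```

Emit:
{"op": "play_rows", "data": {
  "targets": [
    [-0.18,0.9,0,0,0,-0.27],
    [-0.16,0.8,0,0,0,-0.25],
    [0,0,0,0,0,0],
    [0,0,0,0,0,0],
    [0,0,0,0,0,0]
  ]
}}

```text
time: 6.78
tool_pos: [0.5162, 0.2357, 0.1506]
tool_rot: [[0.974, -0.226, -0.001], [-0.226, -0.974, -0.001], [-0.0, 0.001, -1.0]]
wrist_force: [0.1, -0.0, -0.7]
finger_gap: 0.011
```

```bash
python3 - <<'E'
from h import *
im=env.get_image("side");cv2.imwrite("pics/s3.png",crop(im,270,150,120,90,6));s=env.get_state();print(s["tool_pos"],np.degrees(np.arctan2(s["tool_rot"][1,0],s["tool_rot"][0,0])),s["tool_rot"],s["dq"].round(2),proj("side",s["tool_pos"]),s["wrist_force"],s["joint_positions"])
E
```

```text
[0.51633628 0.23550501 0.15082173] -13.071826128452042 [[ 9.74087255e-01 -2.26171996e-01 -4.98168261e-04]
 [-2.26172339e-01 -9.74086976e-01 -7.97012483e-04]
 [-3.04997310e-04  8.89031582e-04 -9.99999558e-01]] [ 0.27 -0.33  0.04 -0.04 -0.16  0.18 -0.11] [[325.89442809 183.21978804]] [ 0.13134704 -0.0720447  -0.81640191] [ -36.7773076    47.25656223   18.00683747   92.6922511   -19.32791119
   43.18830067 -113.0527441 ]
```

View pics/s3.png

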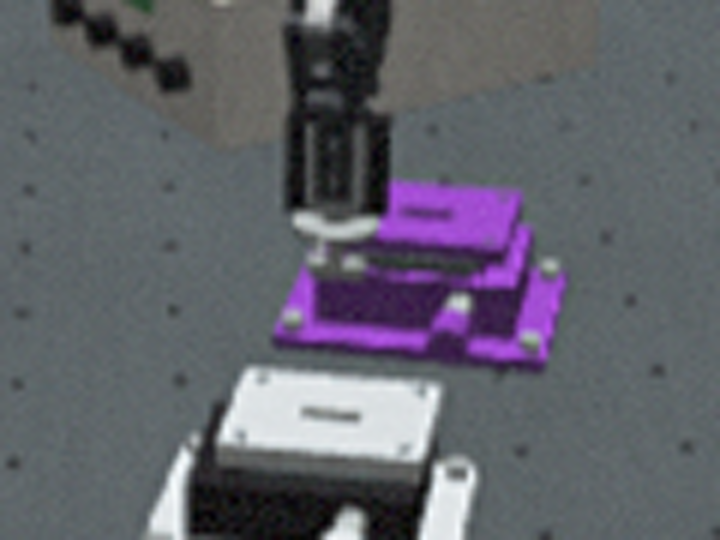

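```bash
python3 - <<'E'
from h import *
s=env.get_state()["tool_pos"];print(s)
g=lambda q:(np.array(q,float)+.5)/6-.5+[270,150]
o=s-[0,0,.0319]
print("T pred",proj("side",o+[0,0,.003]),"collar pred",proj("side",o+[0,0,.022]))
for n,q,z in(("T",(336,264),.003),("collar",(338,222),.022)):print(n,g(q),ray("side",g(q),o[2]+z)-s)
print("slot",g((331,414)),ray("side",g((331,414)),.055))
im=cv2.imread("pics/s3.png");print()
i=env.get_image("top");cv2.imwrite("pics/t3.png",crop(i,210,180,100,80,7))
E
```

```text
[0.51633628 0.23550501 0.15082173]
T pred [[325.69301474 194.34567428]] collar pred [[325.82480533 187.06568488]]
T [325.58333333 193.58333333] [ 6.61283643e-05  4.32459831e-03 -2.89000000e-02]
collar [325.91666667 186.58333333] [ 0.00043359  0.00278271 -0.0099    ]
slot [324.75       218.58333333] [0.51525957 0.237624   0.055     ]
```

View pics/t3.png

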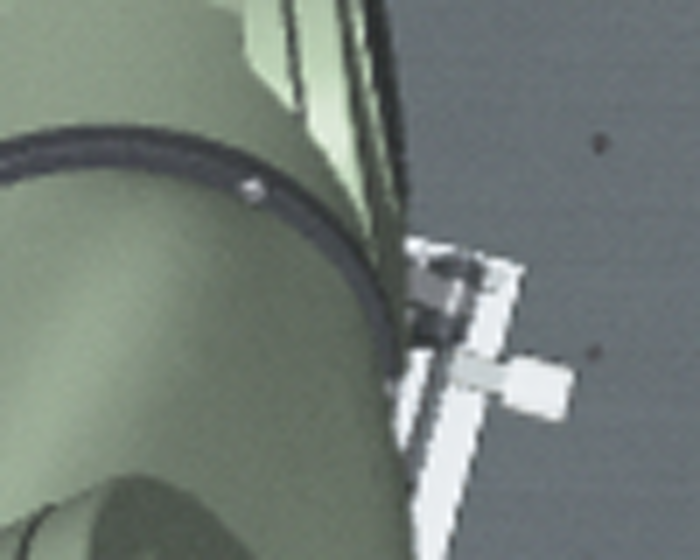

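Emit:
{"op": "play_rows", "data": {
  "targets": [
    [-0.055,0.08,-0.6,0,0,0],
    [0,0,-0.8,0,0,0],
    [0,0,-0.8,0,0,0],
    [0,0,-0.6,0,0,0],
    [0,0,0,0,0,0]
  ]
}}

```text
time: 7.3
tool_pos: [0.5144, 0.2371, 0.0933]
tool_rot: [[0.974, -0.226, -0.003], [-0.226, -0.974, -0.001], [-0.002, 0.002, -1.0]]
wrist_force: [0.2, 0.2, -2.6]
finger_gap: 0.0111
```

```bash
python3 - <<'E'
from h import *
im=env.get_image("side");cv2.imwrite("pics/s4.png",crop(im,290,190,70,52,11));st=env.get_state();s=st["tool_pos"];print(s,st["wrist_force"],st["dq"].round(1))
o=s-[0,0,.0319];print(proj("side",o),proj("side",[.5152,.237,.055]))
E
```

```text
[0.51496254 0.23727158 0.09465386] [-0.40086219  0.2801729  -1.09928413] [-0.5 -1.8  0.9 -1.1  0.2  1.3 -0.4]
[[324.68923261 215.87899474]] [[324.74481823 218.70206166]]
```

View pics/s4.png

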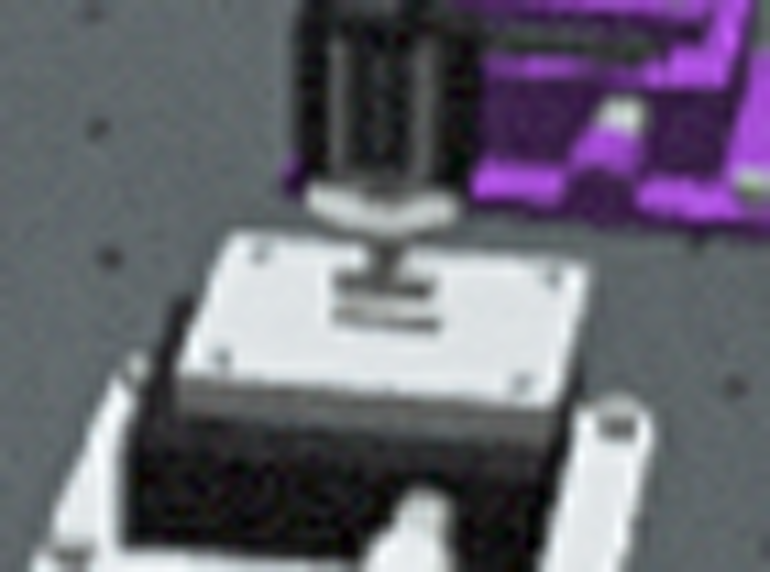

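Emit:
{"op": "play_rows", "data": {
  "targets": [
    [0.03,0,-0.1,0,0,0],
    [0,0,-0.1,0,0,0],
    [0,0,-0.1,0,0,0],
    [0,0,-0.1,0,0,0],
    [0,0,-0.05,0,0,0]
  ]
}}

```text
time: 7.77
tool_pos: [0.5158, 0.2381, 0.0863]
tool_rot: [[0.974, -0.225, 0.0], [-0.225, -0.974, 0.0], [0.0, -0.0, -1.0]]
wrist_force: [-0.0, -0.8, 2.2]
finger_gap: 0.0111
```

Emit:
{"op": "play_rows", "data": {
  "targets": [
    [0,0,0,0,0,0],
    [0,0,0,0,0,0]
  ]
}}

```text
time: 7.93
tool_pos: [0.5158, 0.2381, 0.0864]
tool_rot: [[0.974, -0.226, 0.0], [-0.226, -0.974, 0.0], [0.0, -0.0, -1.0]]
wrist_force: [0.3, -0.3, 0.4]
finger_gap: 0.0111
```

Emit:
{"op": "play_rows", "data": {
  "targets": [
    [0,0,-0.05,0,0,0],
    [0,0,-0.05,0,0,0],
    [0,0,0,0,0,0],
    [0,0,0,0,0,0]
  ]
}}

```text
time: 8.27
tool_pos: [0.5156, 0.2379, 0.0841]
tool_rot: [[0.974, -0.226, -0.0], [-0.226, -0.974, -0.0], [-0.0, 0.0, -1.0]]
wrist_force: [-0.1, -1.7, -3.2]
finger_gap: 0.0113
```

Emit:
{"op": "play_rows", "data": {
  "targets": [
    [0,0,-0.05,0,0,0],
    [0,0,-0.05,0,0,0],
    [0,0,0,0,0,0],
    [0,0,0,0,0,0]
  ]
}}

```text
time: 8.6
tool_pos: [0.5157, 0.2379, 0.0821]
tool_rot: [[0.974, -0.226, -0.0], [-0.226, -0.974, -0.0], [-0.0, 0.0, -1.0]]
wrist_force: [-0.8, -2.3, -1.6]
finger_gap: 0.011
```

```bash
python3 - <<'E'
from h import *
im=env.get_image("side");cv2.imwrite("pics/s5.png",crop(im,290,190,70,52,11));st=env.get_state();s=st["tool_pos"];print(s,st["wrist_force"],st["moment"],st["dq"].round(1))
E
```

```text
[0.5156614  0.23796241 0.08215675] [ 0.0562833  -2.62247535 -2.56004665] [-0.65938601  0.09014333  0.01238514] [ 0.  -0.1 -0.  -0.   0.1  0.1 -0. ]
```

View pics/s5.png

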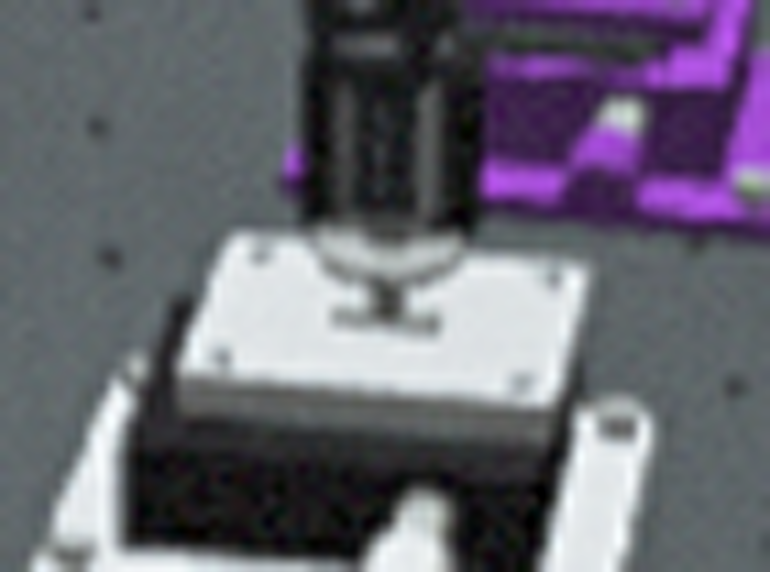

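Emit:
{"op": "play_rows", "data": {
  "targets": [
    [0,-0.03,-0.05,0,0,0],
    [0,0,-0.1,0,0,0],
    [0,0,-0.05,0,0,0],
    [0,0,0,0,0,0]
  ]
}}

```text
time: 8.98
tool_pos: [0.5157, 0.2376, 0.078]
tool_rot: [[0.974, -0.225, -0.0], [-0.225, -0.974, 0.0], [-0.0, -0.0, -1.0]]
wrist_force: [0.5, -0.4, -1.4]
finger_gap: 0.011
```

Emit:
{"op": "play_rows", "data": {
  "targets": [
    [0,-0.01,-0.1,0,0,0],
    [0,0,-0.1,0,0,0],
    [0,0,-0.05,0,0,0],
    [0,0,0,0,0,0]
  ]
}}

```text
time: 9.32
tool_pos: [0.5158, 0.2376, 0.0732]
tool_rot: [[0.974, -0.225, 0.0], [-0.225, -0.974, 0.001], [0.0, -0.001, -1.0]]
wrist_force: [-0.9, 2.1, 4.8]
finger_gap: 0.0112
```

Emit:
{"op": "play_rows", "data": {
  "targets": [
    [0,0,-0.08,0,0,0],
    [0,0,-0.08,0,0,0],
    [0,0,-0.07,0,0,0],
    [0,0,0,0,0,0],
    [0,0,0,0,0,0]
  ]
}}

```text
time: 9.73
tool_pos: [0.5158, 0.2375, 0.0689]
tool_rot: [[0.974, -0.225, 0.0], [-0.225, -0.974, 0.001], [0.0, -0.001, -1.0]]
wrist_force: [-2.2, 1.7, 7.7]
finger_gap: 0.0113
```

```bash
python3 - <<'E'
from h import *
im=env.get_image("side");cv2.imwrite("pics/s6.png",crop(im,290,190,70,52,11));st=env.get_state();s=st["tool_pos"];print(s,st["wrist_force"],st["moment"],st["joint_positions"].round(1))
E
```

```text
[0.51582171 0.2375492  0.06895229] [-2.98611482  0.57441122  7.78635132] [0.34088663 0.40495223 0.01288142] [ -35.2   54.2   14.4   95.9  -22.    32.7 -110.9]
```

View pics/s6.png

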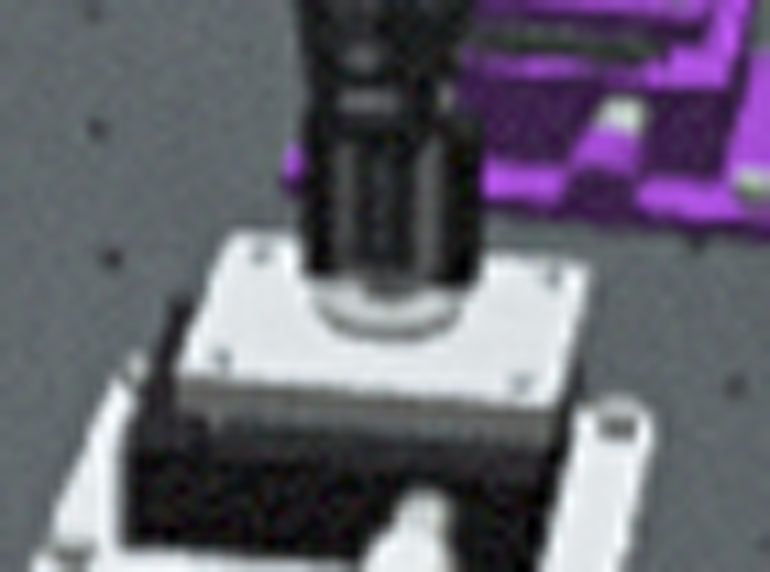

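Emit:
{"op": "play_rows", "data": {
  "targets": [
    [-0.03,0,-0.05,0,0,0],
    [0,0,0,0,0,0.3],
    [0,0,0,0,0,0.5],
    [0,0,0,0,0,0.6],
    [0,0,0,0,0,0.6]
  ]
}}

```text
time: 10.2
tool_pos: [0.5156, 0.2374, 0.0681]
tool_rot: [[0.999, -0.05, 0.001], [-0.05, -0.999, 0.001], [0.001, -0.001, -1.0]]
wrist_force: [0.1, 0.2, 8.7]
finger_gap: 0.0112
```

Emit:
{"op": "play_rows", "data": {
  "targets": [
    [0,0,0,0,0,0.6],
    [0,0,0,0,0,0.6],
    [0,0,0,0,0,0.6],
    [0,0,0,0,0,0.6]
  ]
}}

```text
time: 10.53
tool_pos: [0.5156, 0.2374, 0.0681]
tool_rot: [[0.987, 0.158, 0.001], [0.158, -0.987, 0.001], [0.001, -0.0, -1.0]]
wrist_force: [0.2, -0.1, 8.3]
finger_gap: 0.0109
```

```bash
python3 - <<'E'
from h import *
st=env.get_state();s=st["tool_pos"];print(s,st["wrist_force"],st["moment"],st["joint_positions"].round(1),np.degrees(np.arctan2(st["tool_rot"][1,0],st["tool_rot"][0,0])))
E
```

```text
[0.5156451  0.23736992 0.06810707] [ 0.19269702 -0.09632368  8.34394674] [ 0.07600175  0.00029697 -0.04093196] [-32.4  53.6   8.8  96.  -13.6  31.4 -96.4] 9.10603179114081
```

Emit:
{"op": "play_rows", "data": {
  "targets": [
    [0,0,0,0,0,0.8],
    [0,0,0,0,0,0.8],
    [0,0,0,0,0,0.8],
    [0,0,0,0,0,0.8],
    [0,0,0,0,0,0.8]
  ]
}}

```text
time: 10.95
tool_pos: [0.5157, 0.2374, 0.0681]
tool_rot: [[0.873, 0.487, 0.001], [0.487, -0.873, 0.001], [0.001, 0.0, -1.0]]
wrist_force: [-0.2, 0.6, 8.3]
finger_gap: 0.0116
```

Emit:
{"op": "play_rows", "data": {
  "targets": [
    [0,0,0,0,0,0.8],
    [0,0,0,0,0,0.8],
    [0,0,0,0,0,0.8],
    [0,0,0,0,0,0.8],
    [0,0,0,0,0,0.8]
  ]
}}

```text
time: 11.37
tool_pos: [0.5156, 0.2374, 0.0681]
tool_rot: [[0.654, 0.756, 0.001], [0.756, -0.654, 0.001], [0.001, 0.001, -1.0]]
wrist_force: [0.1, -0.5, 9.1]
finger_gap: 0.0113
```

Emit:
{"op": "play_rows", "data": {
  "targets": [
    [0,0,0,0,0,0.8],
    [0,0,0,0,0,0.8],
    [0,0,0,0,0,0.8],
    [0,0,0,0,0,0.8],
    [0,0,0,0,0,0.8]
  ]
}}

```text
time: 11.78
tool_pos: [0.5157, 0.2374, 0.0681]
tool_rot: [[0.356, 0.935, 0.001], [0.935, -0.356, 0.001], [0.001, 0.001, -1.0]]
wrist_force: [-0.8, -0.1, 9.5]
finger_gap: 0.0112
```

Emit:
{"op": "play_rows", "data": {
  "targets": [
    [0,0,0,0,0,0.8],
    [0,0,0,0,0,0.8],
    [0,0,0,0,0,0],
    [0,0,0,0,0,0]
  ]
}}

```text
time: 12.12
tool_pos: [0.5157, 0.2374, 0.0681]
tool_rot: [[0.225, 0.974, 0.001], [0.974, -0.225, 0.001], [0.001, 0.001, -1.0]]
wrist_force: [0.5, -0.2, 8.9]
finger_gap: 0.0113
```

```bash
python3 - <<'E'
from h import *
im=env.get_image("side");cv2.imwrite("pics/s7.png",crop(im,290,190,70,52,11))
st=env.get_state();s=st["tool_pos"];print(s,st["wrist_force"],st["moment"],st["joint_positions"].round(1),np.degrees(np.arctan2(st["tool_rot"][1,0],st["tool_rot"][0,0])))
E
```

```text
[0.5156675  0.23738233 0.06809957] [0.08257306 0.16699074 8.69558096] [ 0.07243072 -0.0482254  -0.01007276] [-23.7  53.2  -8.3  95.7  12.5  32.  -52.4] 76.96341948624624
```

View pics/s7.png

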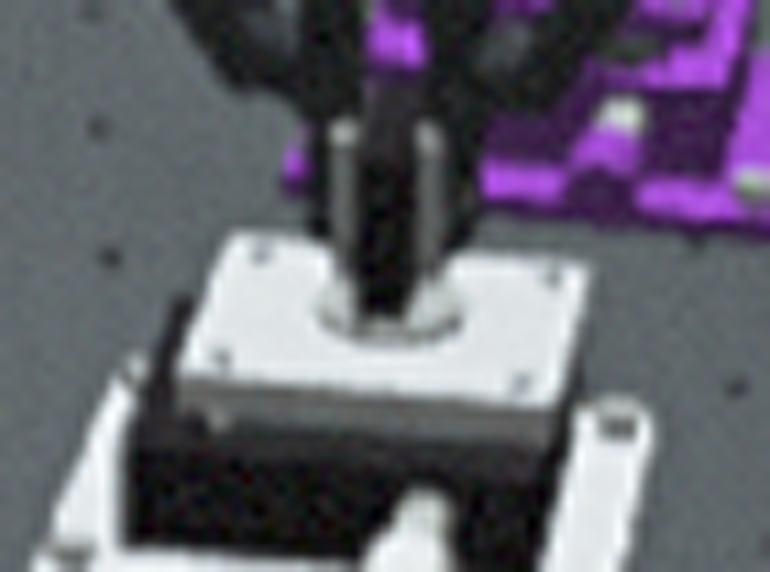

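Emit:
{"op": "play_rows", "data": {
  "targets": [
    [0,0,0.07,0,0,0],
    [0,0,0.07,0,0,0],
    [0,0,0.07,0,0,0],
    [0,0,0,0,0,0]
  ]
}}

```text
time: 12.5
tool_pos: [0.5157, 0.2374, 0.0724]
tool_rot: [[0.226, 0.974, 0.001], [0.974, -0.226, 0.0], [0.001, 0.001, -1.0]]
wrist_force: [1.2, 1.3, 5.1]
finger_gap: 0.0114
```

Emit:
{"op": "play_rows", "data": {
  "targets": [
    [0,0,0.05,0,0,0],
    [0,0,0,0,0,0],
    [0,0,0,0,0,0]
  ]
}}

```text
time: 12.75
tool_pos: [0.5156, 0.2374, 0.0731]
tool_rot: [[0.226, 0.974, 0.001], [0.974, -0.226, 0.0], [0.001, 0.001, -1.0]]
wrist_force: [2.1, -0.3, 4.8]
finger_gap: 0.0113
```

Emit:
{"op": "play_rows", "data": {
  "targets": [
    [0,0,0.05,0,0,0],
    [0,0,0,0,0,0],
    [0,0,0,0,0,0]
  ]
}}

```text
time: 13.0
tool_pos: [0.5154, 0.2373, 0.074]
tool_rot: [[0.226, 0.974, 0.0], [0.974, -0.226, 0.0], [0.0, 0.0, -1.0]]
wrist_force: [3.2, 0.2, 4.6]
finger_gap: 0.011
```

Emit:
{"op": "play_rows", "data": {
  "targets": [
    [0,0,0.04,0,0,0],
    [0,0,0,0,0,0],
    [0,0,0,0,0,0]
  ]
}}

```text
time: 13.25
tool_pos: [0.5152, 0.2373, 0.0747]
tool_rot: [[0.226, 0.974, -0.0], [0.974, -0.226, -0.0], [-0.0, -0.0, -1.0]]
wrist_force: [3.2, -0.2, 4.4]
finger_gap: 0.011
```

Emit:
{"op": "play_rows", "data": {
  "targets": [
    [0.025,0,0,0,0,0],
    [0,0,0,0,0,0],
    [0,0,0,0,0,0]
  ]
}}

```text
time: 13.5
tool_pos: [0.5153, 0.2373, 0.0745]
tool_rot: [[0.225, 0.974, -0.001], [0.974, -0.225, -0.0], [-0.0, -0.001, -1.0]]
wrist_force: [-0.8, 0.5, 4.1]
finger_gap: 0.0111
```

```bash
python3 - <<'E'
from h import *
im=env.get_image("side");cv2.imwrite("pics/s8.png",crop(im,290,190,70,52,11))
st=env.get_state();s=st["tool_pos"];print(s,st["wrist_force"],st["moment"],np.degrees(np.arctan2(st["tool_rot"][1,0],st["tool_rot"][0,0])))
E
```

```text
[0.51530244 0.23726095 0.07454122] [-0.95076411  1.39055889  3.61559888] [ 0.19900084  0.17249101 -0.03220193] 76.97256754863254
```

View pics/s8.png

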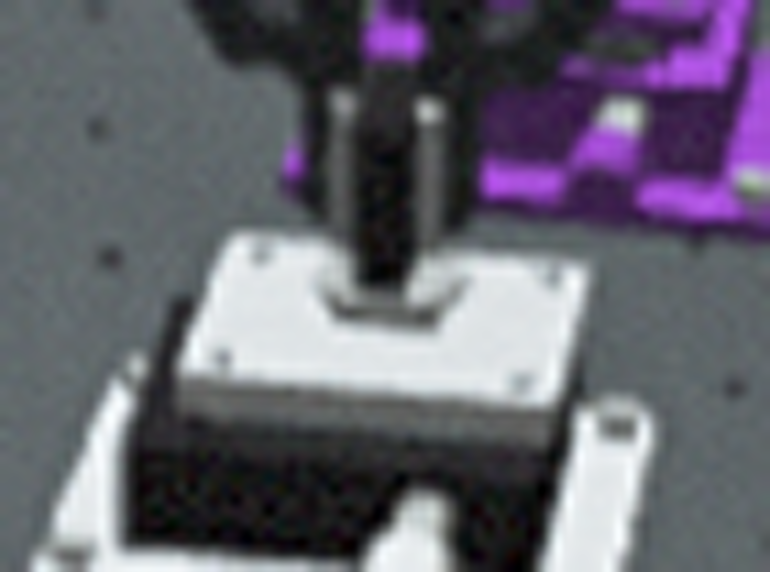

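Emit:
{"op": "play_rows", "data": {
  "targets": [
    [0,0,0,0,0,0],
    [0,0,0,0,0,0],
    [0,0,0,0,0,0],
    [0,0,0,0,0,0]
  ],
  "gripper": 0.5
}}

```text
time: 13.88
tool_pos: [0.5155, 0.2372, 0.0745]
tool_rot: [[0.226, 0.974, -0.0], [0.974, -0.226, -0.0], [-0.0, -0.0, -1.0]]
wrist_force: [-0.0, -0.5, -0.1]
finger_gap: 0.0428
```

Emit:
{"op": "play_rows", "data": {
  "targets": [
    [0,0,0.3,0,0,0],
    [0,0,0.5,0,0,0],
    [0,0,0.8,0,0,0],
    [0,0,1,0,0,0],
    [0,0,1,0,0,0]
  ]
}}

```text
time: 14.3
tool_pos: [0.5155, 0.2373, 0.1483]
tool_rot: [[0.226, 0.974, -0.0], [0.974, -0.226, 0.0], [0.0, -0.0, -1.0]]
wrist_force: [0.9, 0.1, -0.1]
finger_gap: 0.043
```

Emit:
{"op": "play_rows", "data": {
  "targets": [
    [0,-0.5,1,0,0,0],
    [0,-1,0.8,0,0,0],
    [0,-1,0.5,0,0,0],
    [0,-1,0,0,0,0],
    [0,-1,0,0,0,0]
  ]
}}

```text
time: 14.72
tool_pos: [0.5158, 0.1464, 0.1943]
tool_rot: [[0.225, 0.974, 0.002], [0.974, -0.225, 0.0], [0.001, 0.002, -1.0]]
wrist_force: [-0.3, -0.2, -0.6]
finger_gap: 0.0427
```

Emit:
{"op": "play_rows", "data": {
  "targets": [
    [0,-1,0,0,0,0],
    [0,-1,0,0,0,0],
    [0,-1,0,0,0,0],
    [0,-1,0,0,0,0],
    [0,-1,0,0,0,0]
  ]
}}

```text
time: 15.13
tool_pos: [0.5156, 0.0463, 0.1937]
tool_rot: [[0.225, 0.974, 0.001], [0.974, -0.225, -0.0], [0.0, 0.001, -1.0]]
wrist_force: [0.3, 0.4, -0.5]
finger_gap: 0.0426
```

Emit:
{"op": "play_rows", "data": {
  "targets": [
    [0,-1,0,0,0,0],
    [0,-1,0,0,0,0],
    [0,-1,0,0,0,0],
    [0,0,0,0,0,0],
    [0,0,0,0,0,0]
  ]
}}

```text
time: 15.55
tool_pos: [0.5157, -0.0134, 0.1934]
tool_rot: [[0.227, 0.974, 0.001], [0.974, -0.227, -0.0], [0.0, 0.001, -1.0]]
wrist_force: [-0.2, -0.1, -0.2]
finger_gap: 0.0427
```

```bash
python3 - <<'E'
from h import *
im=env.get_image("side");t=env.get_image("top");cv2.imwrite("pics/s9.png",crop(im,285,175,80,70,9));cv2.imwrite("pics/t9.png",crop(t,212,200,90,80,7));cv2.imwrite("pics/t9f.png",t)
st=env.get_state();s=st["tool_pos"];print(s,st["wrist_force"])
E
```

```text
[ 0.51571637 -0.01192102  0.19319841] [-0.24123098 -0.04068981  0.58588111]
```

View pics/s9.png

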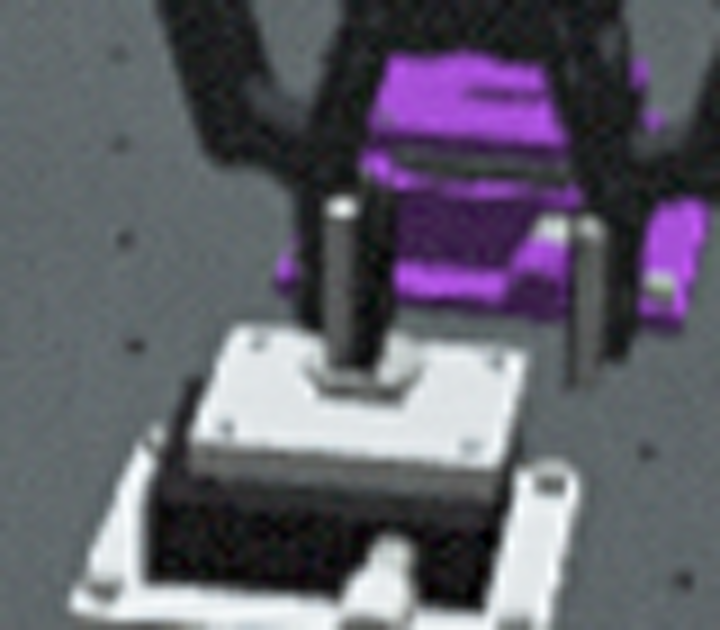

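View pics/t9.png

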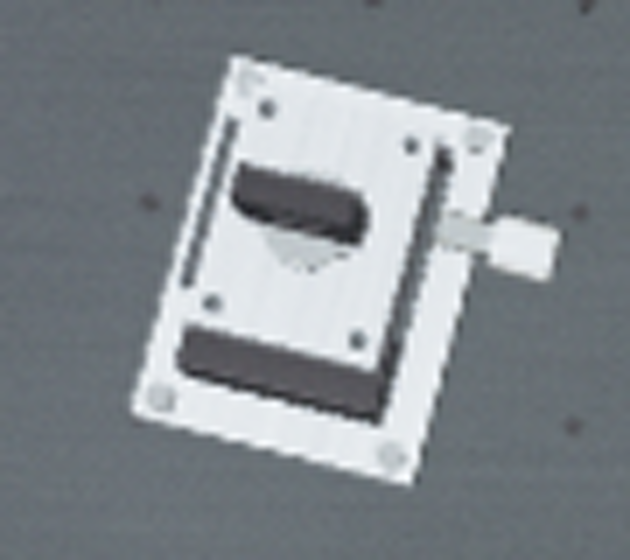

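View pics/t9f.png

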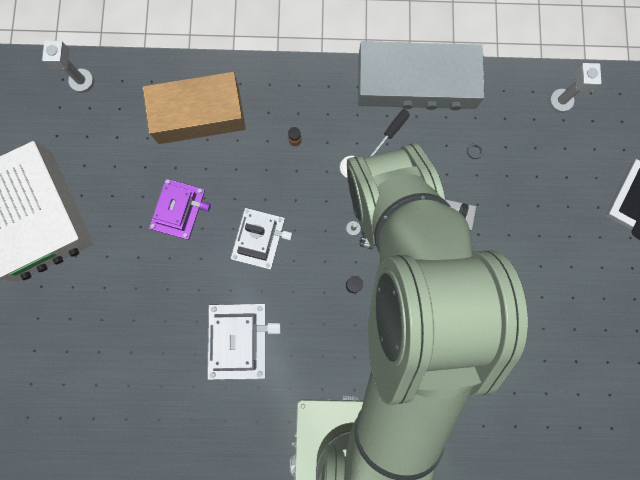

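```bash
python3 - <<'E'
from h import *
from scipy.optimize import minimize
t=cv2.imread("pics/t9f.png");g=cv2.cvtColor(t,cv2.COLOR_BGR2GRAY)
x0,y0,w,hh=240,218,30,21   # frame area only
d=(crop(g,x0,y0,w,hh,8)<125).astype(np.uint8)
R=lambda a:np.array([[np.cos(a),-np.sin(a)],[np.sin(a),np.cos(a)]])
def mask(p):
    b=np.array([[i,j,k] for i in(-.02,.02) for j in(-.006,.006) for k in(.028,.068)]);X=np.c_[b[:,:2]@R(p[2]).T+np.array(p[:2])/100,b[:,2]+p[3]/100]
    m=np.zeros((hh*8,w*8),np.uint8);q=(proj("top",X)+.5-[x0,y0])*8-.5
    cv2.fillConvexPoly(m,cv2.convexHull((q*16).round().astype(np.int32)),1,shift=4);return m
n,l,st,_=cv2.connectedComponentsWithStats(d);k=1+np.argmax(st[1:,4]);d=(l==k).astype(np.uint8);print(st[k])
best=None
for z in(3.7,4.3,4.9):
  for a in(1.25,1.34,1.45):
    s0=np.array([51.6,23.65,a]);S=np.vstack([s0,s0+[.5,0,0],s0+[0,.5,0],s0+[0,0,.15]])
    r=minimize(lambda p:(mask([*p,z])!=d).mean(),s0,method="Nelder-Mead",options=dict(initial_simplex=S))
    print(z,r.x[:2],np.degrees(r.x[2]),r.fun)
E
```

```text
[  40   43  156   94 8867]
3.7 [51.73911134 23.70448294] 75.60138114789503 0.01812996031746032
3.7 [51.75239939 23.74011318] 75.37365431251379 0.018030753968253967
3.7 [51.73858099 23.72847834] 75.60333331473365 0.01800595238095238
4.3 [51.63903514 23.65399038] 75.74954466953886 0.02013888888888889
4.3 [51.63076475 23.63007383] 75.46265994396704 0.02023809523809524
4.3 [51.65035112 23.67899455] 75.66621609461794 0.02065972222222222
4.9 [51.54800913 23.63226495] 75.26100667385282 0.022544642857142857
4.9 [51.53722528 23.60328248] 75.43333309463684 0.022395833333333334
4.9 [51.54343857 23.57670912] 75.56108057367287 0.02242063492063492
```

```bash
python3 - <<'E'
from plant import env
print(env.close_job(), env.get_state()["time"])
E
```

```text
the job is handed in; nothing more can be done
the job is handed in; nothing more can be done
```

The filter holder is locked in the smaller white stage, and I handed the job in at about 15.7 s of the 64 s allowed. I lifted it from the rack, lowered its foot through the slot and pressed it to about 37 mm. I then turned it +90°, let it rise to about 43 mm, released it and backed away.

**Last checks**
- **Forces:** the wrist force I read at the stage never passed about 10 N. The upward force followed the spring's rate on the way down and up. After release the wrist force was near zero.
- **Pictures after release:** the holder stands upright with its collar above the plate, and its frame is across the slot. A fit to the top picture gave a frame yaw of 75.5°, and the gripper was at 77° when it let go. The ideal is about 77°, so the gap of about 1.5° is within the ±5.7° allowed.
- **Height:** I took the locked height from the spring force, not from the pictures. The picture fit is nearly flat with height and slightly preferred 37 mm.
- **Disagreements:** the two cameras differed by about 2 mm in y, and the stage foot's front corners differed by about 8 mm. I put the second down to misreading the corners in the side picture. Relative offsets gave the same slot position from both cameras.
- **Bystanders:** the stages, vial, tube, ring and driver handle had not moved in the last top picture. The arm hid most of the rack and part of the dish, so I did not recheck those.

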